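# Clamp a model-house door in the spring board vice

## Robot

A 6-joint arm with a two-finger parallel gripper is mounted at the origin on the work surface. World frame = base frame: x ahead of the robot, y to its left, z up, the work surface at z = 0. Lengths are in m, angles in rad, forces in N, time in s.
With the tool pointing down it reaches from about 0.275 to 0.825 m from the base axis. Payload 5.2 kg.
Tool frame: the origin (TCP) lies at the very end of the fingers, on their centre line; the grasp point (between the pads) lies 19 mm behind it; z points along the fingers, y is the direction in which the jaws open and shut (so a half turn about z gives the same grasp; the last joint's range is limited). The gripper opens to 93 mm and grips with 3 to 60 N. Pads are 15 mm wide; open, the fingers measure 128 mm over their backs; the gripper's body (75 mm by 188 mm) begins 65 mm behind the grasp point.
Start: joints at [-1.47, 0.259, 1.535, -0, 1.348, -0.203], TCP at [0.165, -0.525, 0.219] pointing down, gripper open.
Joint ranges: [-3.14, 3.14], [-0.91, 2.08], [0.19, 2.58], [-1.22, 4.36], [0.22, 2.71], [-3.12, 3.12]. Speed limits (rad/s): [2.57, 2.57, 3.14, 3.14, 3.14, 3.14].

## Interface

Orientations are given as a unit quaternion [x, y, z, w].
In Python, from bench import robot gives the robot as it stands. The module is installed in compiled form; this text tells all that it offers.
- The arm moves only by the tool jog_arm, never from a script. Its argument "steps" is a list of rows, each an object of numbers: "tx", "ty", "tz": the shift along the world's x, y, z in cm; "rx", "ry", "rz": the turn, a rotation vector about the world's x, y, z in degrees; "jaw": the opening, from 0 (shut) to 1 (fully open). A call has 1 to 8 rows; each row is the pose to reach, as a shift and turn from the pose measured when the call began; what a row does not reach only later rows make up. A row lasts 1/12 s, in which the tool goes at most 41.7 mm and 7.16 degrees, less where a joint would pass 70% of its speed; a pose out of reach is approached as far as the arm can. A call with a gripper value outside its range is refused whole. The fingers move at their own pace and stop on an object; "grip_force" is the grip in N (left out, the last holds). Time passes only in rows, so rows that repeat a pose let the fingers close. It gives the time, the measured TCP pose, the force and the opening at its end, in the units of the state.
- robot.read_state(): the state, without advancing time (a new reading comes with each control period).
- robot.capture(name): name is "side" or "top" or "wrist"; returns a dict with "image" (480x640x3 uint8, blue, green, red), "depth" (480x640 float32, m along the optical axis (not along the pixel's ray), 0 where there is no reading), "intrinsics" (3x3 intrinsics, pixels), "R" (3x3) and "t" (3): a world point X has camera coordinates R X + t; the wrist camera has in their place "hand_eye" (4x4, takes a point from camera to tool coordinates, whose origin is the TCP and whose axes are the flange's). Camera axes: x right, y down, z forward; pixel columns grow to the right and rows downward; lengths in m; the calibration is good to about 2 mm. A picture is of the moment at which its call begins: read the wrist's pose just before it.
- robot.close_job(): hands the job in, once; it reports no verdict.
Trained networks look in a picture, given as the dict that the camera call returned (one of the last four; its "shot" number tells which), for a name from the list of things; names that differ only in an ending like _2 or _b are one class to them, and where a whole thing is asked for, a point or a joint stands for the part that bears it (a point fixed in the world has none). Each returns a list of dicts, best first, with "p" (0 to 1); they miss things now and then, are a little off and sometimes report something else, mostly with a low value. They report only what shows in the picture. A call takes as long as a camera call. They do not tell look-alikes from the thing itself.
- robot.find_in(picture, name): "xy" ([column, row] in pixels, amid what is visible of it).
- robot.masks_of(picture, name): "mask" (480x640 bool, what is visible of it) and "xy" ([column, row] in pixels, amid what is visible of it).
- robot.tip_of(picture, name): "xy" ([column, row] in pixels: a listed point, or the origin of a listed thing).
The state is a dict: "t": time; "joint_pos": joint angles; "qd": joint speeds; "joint_torque": joint torques, N m; "eef_pos": TCP position; "ee_rot": TCP orientation; "contact_force": force on the tool from outside, world axes, zero at the start; "wrist_torque": the same for the moment, N m; "opening": opening from 0.0 (shut) to 1.0 (fully open).
Only numpy, scipy, OpenCV 4.12 (cv2) and the standard library are available. Lean on these libraries where they do the work, as an engineer would, in place of code of your own. Each camera call takes 0.05 s, during which the arm holds its last target.

## Task

Get the little planked door ready for painting: take it off the drying battens and clamp it by its two short ends in the tilted spring vice, ledged face up. Push one short end into the groove of the sprung upper jaw, lower the other short end behind the lip of the fixed lower jaw and let go, so that the spring holds the door fully home in both grooves, with its whole width inside the jaws. Leave the shutter and the other things lying as they are.

Things in the scene. Friction and masses are not known exactly. Their poses are not given: they have to be found in the camera images.
- door: wooden model door, the longer of the two panels on the battens: slab 120 x 62 x 8 mm of four planks, about 45 g, with two 50 x 12 x 3 mm ledges 36 mm either side of its middle and a diagonal brace on the upper face. Origin at the centre of the slab; x along the 120 mm, y along the width, z out of the ledged face. It starts face up across the battens; its short ends are alike, either may go up.
- seat (a point): point on the vice's head where the door's centre lies when clamped. x runs up the slope from the fixed lower jaw to the sprung upper jaw, y along the jaws, z square out of the head; the face of the clamped door looks along z. Two 10 mm rods run along x at y = +-16 mm, 30 mm below this point. Nothing stands beside the long edges of the clamped door.
- lower_mouth (a point): middle of the mouth of the fixed lower jaw's groove, 53 mm down the slope from seat; axes as for seat, the groove is open towards +x. The jaw has the same shape as the sprung one, turned round.
- jaw_mouth (a point): middle of the mouth of the sprung upper jaw's groove, axes as for seat; 43 mm up the slope from seat at rest. Both jaws are plain aluminium bars 80 mm long, 26 mm high (13 above and below the groove's middle), 20 mm thick. The inner face has a V groove along its length, 18 mm open and 13 mm deep; the end of an 8 mm board goes 7 mm into it.
- jaw (a joint): travel of the sprung upper jaw up the slope from its rest, m, 0 to 0.028 (stop). The spring pushes it back with 3 N at rest and 0.25 N more per mm. It stands at 0.010 with the door clamped; it must be pushed back to about 0.017 or more for the door's other end to pass the lip of the fixed jaw.
- head (a joint): tilt of the vice's head from level, rad: larger raises the sprung-jaw end. The knuckle is locked (8 N m) and does not move in use.
- holder: round cast foot of the spring vice, 124 mm across and 16 mm high, screwed to the bench, with a post that carries the tilting head on a hinge 85 mm above the bench. The vice is set for a painter who sits across the bench: the sprung-jaw end is raised towards the robot, the face leans to the far side. Origin at the bench under the post; its x points to the raised side.
- rack: fixed drying rack: plywood sheet 110 x 240 x 6 mm with two upright battens 10 mm thick along its y, centred 32 mm either side of its middle, tops 34 mm above the bench; 54 mm is free between the battens. The door and the shutter lie across the battens, about 110 mm apart centre to centre along the rack's y, either one on either side. Origin at the bench under the middle.
- shutter: the other wooden panel on the battens, a louvred shutter 92 x 46 x 8 mm, to be left alone. Origin at the centre of the slab, axes as for the door.
- glue_bottle: white glue bottle, 68 mm across, 212 mm tall; origin under its centre. Bystander.
- paint_jar: small jar of ochre paint with a steel lid, 52 mm across, 58 mm tall; origin under its centre. Bystander.
- screwdriver: black-handled screwdriver, 160 mm long, 26 mm thick, lying on the bench; origin under its middle. Bystander.
Not all that is in view belongs to the job. Leave any white look-alike of the door alone. Leave any green look-alike of the holder alone.

How it is judged:
By the outcome, as a careful person would: the job done as asked, in the order asked, and still so for the second after the job is handed in, with the robot touching nothing.
It also fails if it takes over 45 s, if anything falls off the work surface, if the arm or the gripper's body presses on something with over 40 N, if the wrist force passes 120 N, or if a joint passes its speed limit or range.

## Working session

There is one attempt and no reset: what is moved stays moved. The work goes in short steps, Python scripts to look and compute and a tool call to move; the robot and the scene stay as the last step left them, time stands still between calls to the robot, and variables do not carry over. Pictures are saved under pics/ and viewed, and the job is handed in when it is done.

Besides the shell and the picture viewer there is one more tool, called after "Request:" as a command line: name --argument value ..., lists and objects as JSON in quotes. jog_arm: Moves the arm, as the interface text tells. Its arguments: {"type":"object","properties":{"steps":{"type":"array"},"grip_force":{"type":"number"}},"required":["steps"]}

```bash
mkdir -p pics; ls
cat > look.py <<'E'
import sys,cv2,numpy as np,pickle
from bench import robot
def snap(n,tag):
    s=robot.read_state(); c=robot.capture(n)
    cv2.imwrite(f'pics/{tag}.png',c['image']); c['state']=s
    pickle.dump(c,open(f'pics/{tag}.pkl','wb')); return c
E
python3 - <<'E'
from look import *
for n in ['side','top','wrist']:
    c=snap(n,n+'0'); print(n,c['state']['t'],c['state']['eef_pos'],c['state']['ee_rot'])
    if n!='wrist':print(c['R'],c['t'],c['intrinsics'])
    else: print(c['hand_eye'])
    for o in ['door','seat','lower_mouth','jaw_mouth','holder','rack','shutter','glue_bottle','paint_jar','screwdriver']:
        print(o,[(np.round(d['xy']),round(d['p'],2)) for d in robot.tip_of(c,o)][:4])
print(robot.read_state())
E
```

```text
pics
side 0.0 [ 0.1644859  -0.52424822  0.21783646] [ 9.88488039e-01  1.51296337e-01  5.36165779e-05 -9.01143343e-04]
[[-0.89797928 -0.43970939  0.0169958 ]
 [-0.23919699  0.4553431  -0.85758233]
 [ 0.36934808 -0.77415651 -0.51406584]] [0.4746298  0.25662697 1.03983399] [[479.7460504    0.         314.96857496]
 [  0.         479.7460504  240.91242418]
 [  0.           0.           1.        ]]
door [(array([406., 270.]), 0.93), (array([349., 244.]), 0.78)]
seat [(array([261., 278.]), 0.93), (array([250., 280.]), 0.73), (array([154., 293.]), 0.62)]
lower_mouth [(array([244., 281.]), 0.77), (array([134., 290.]), 0.74), (array([276., 270.]), 0.67)]
jaw_mouth [(array([171., 301.]), 0.91), (array([276., 268.]), 0.83)]
holder [(array([275., 320.]), 0.84), (array([162., 340.]), 0.68)]
rack [(array([342., 262.]), 0.91)]
shutter [(array([334., 265.]), 0.63), (array([263., 280.]), 0.17), (array([348., 246.]), 0.16)]
glue_bottle [(array([357., 212.]), 0.57)]
paint_jar [(array([202., 426.]), 0.96)]
screwdriver [(array([247., 265.]), 0.49)]
top 0.55 [ 0.16455097 -0.52481554  0.21866241] [ 9.8848
[... 1292 characters left out ...]
1.65, 'joint_pos': array([-1.46984528e+00,  2.58625591e-01,  1.53500502e+00, -7.90124907e-06,
        1.34798535e+00, -2.02805652e-01]), 'qd': array([-1.89814910e-03, -1.25806562e-05, -4.27714066e-04,  2.58209184e-04,
       -9.31411858e-04,  2.48432002e-04]), 'joint_torque': array([-1.45436945e-03, -4.37193418e+01, -2.84303606e+01,  7.18674995e-02,
        3.13182583e-02, -1.44129154e-05]), 'eef_pos': array([ 0.16452622, -0.52482221,  0.21863694]), 'ee_rot': array([ 9.88488505e-01,  1.51295986e-01, -3.25469653e-06, -1.18352875e-05]), 'contact_force': array([ 0.10160497, -0.98061264, -0.3680307 ]), 'wrist_torque': array([-0.01557492,  0.04201335, -0.07640297]), 'opening': 1.0004861828271683}
```

View pics/side0.png

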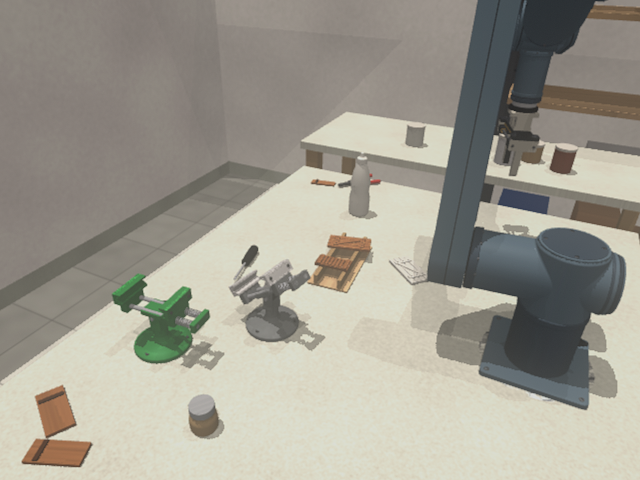

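View pics/top0.png

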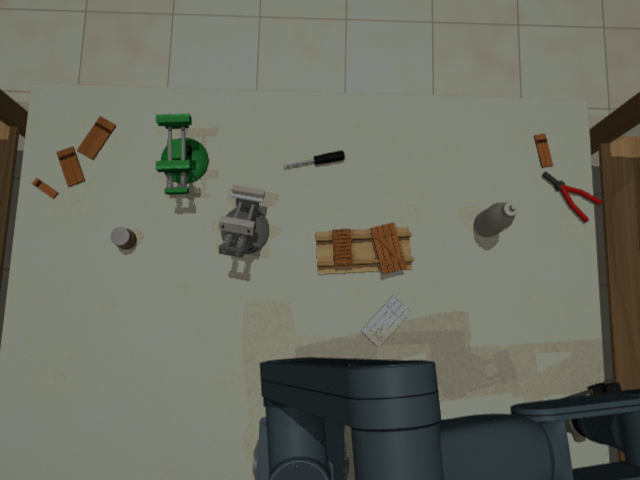

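```bash
cat >> look.py <<'E'
def load(t): return pickle.load(open(f'pics/{t}.pkl','rb'))
from scipy.spatial.transform import Rotation as Rn
def ext(c):
    if 'R' in c: return c['R'],c['t']
    s=c['state']; T=np.eye(4);T[:3,:3]=Rn.from_quat(s['ee_rot']).as_matrix();T[:3,3]=s['eef_pos']
    M=np.linalg.inv(T@c['hand_eye']); return M[:3,:3],M[:3,3]
def cloud(c):
    K=c['intrinsics'];d=c['depth'];v,u=np.mgrid[:480,:640]
    P=np.stack([(u-K[0,2])*d/K[0,0],(v-K[1,2])*d/K[1,1],d],-1)
    R,t=ext(c); W=(P-t)@R; W[d==0]=np.nan; return W
def proj(c,X):
    R,t=ext(c);p=np.atleast_2d(X)@R.T+t;p=p@c['intrinsics'].T;return p[:,:2]/p[:,2:]
E
python3 - <<'E'
from look import *
c=load('top0');W=cloud(c)
for u,v in [(390,247),(388,320),(343,245),(245,225),(240,192),(237,228),(125,238),(315,160),(495,220),(320,300),(250,188),(233,250)]: print(u,v,np.round(W[v,u],4))
i=c['image'][170:300,200:430]; cv2.imwrite('pics/tc.png',cv2.resize(i,None,fx=3.4,fy=3.4,interpolation=cv2.INTER_CUBIC))
c=load('side0');W=cloud(c)
for u,v in [(349,244),(334,265),(250,280),(240,284)]: print(u,v,np.round(W[v,u],4))
i=c['image'][220:350,210:390]; cv2.imwrite('pics/sc.png',cv2.resize(i,None,fx=4.4,fy=4.4,interpolation=cv2.INTER_CUBIC))
E
```

```text
390 247 [ 0.5216 -0.2074  0.0469]
388 320 [ 0.3431 -0.2082  0.007 ]
343 245 [ 0.5237 -0.0903  0.0458]
245 225 [0.545  0.1419 0.1636]
240 192 [0.6438 0.1675 0.0789]
237 228 [0.5373 0.1597 0.1644]
125 238 [0.5249 0.4465 0.0579]
315 160 [ 0.7491 -0.0154  0.0215]
495 220 [ 0.576  -0.4398  0.1468]
320 300 [ 0.3888 -0.0371  0.0044]
250 188 [0.651  0.1419 0.093 ]
233 250 [0.4862 0.1664 0.1642]
349 244 [ 0.5171 -0.1945  0.0415]
334 265 [ 0.5086 -0.0711  0.0459]
250 280 [0.6348 0.1334 0.0859]
240 284 [0.6463 0.1581 0.0865]
```

View pics/tc.png

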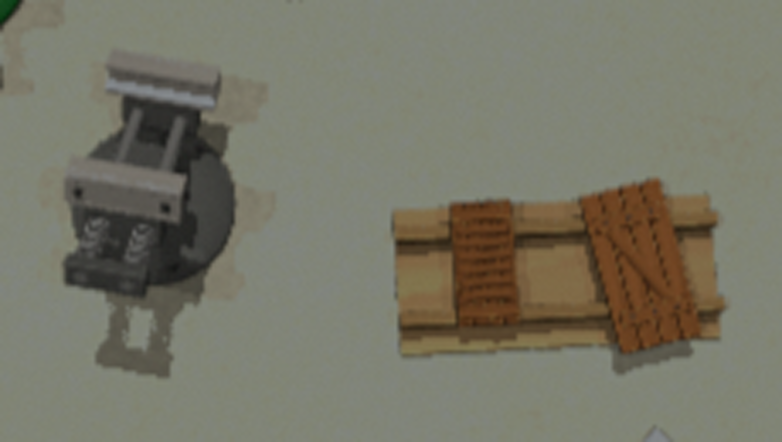

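View pics/sc.png

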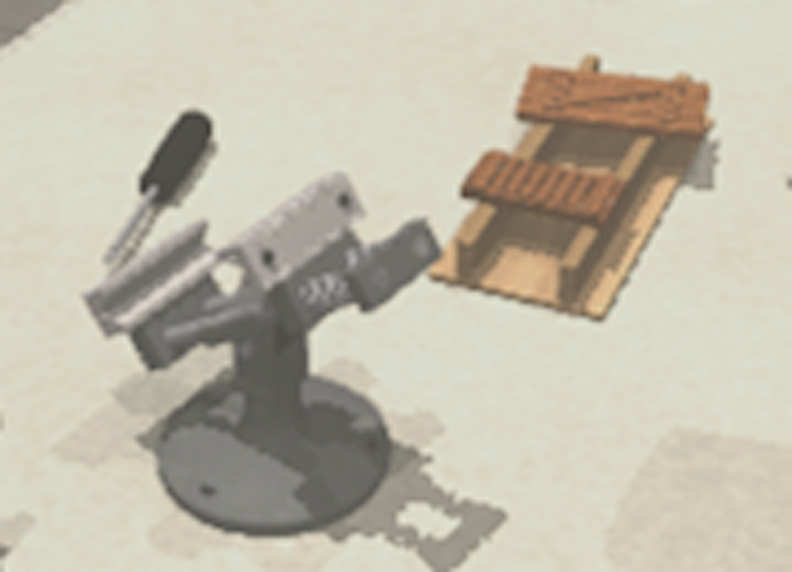

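Request:
jog_arm --steps '[{"tx":20,"ty":18,"tz":0},{"tx":20,"ty":18,"tz":0},{"tx":20,"ty":18,"tz":0},{"tx":20,"ty":18,"tz":0},{"tx":20,"ty":18,"tz":0},{"tx":20,"ty":18,"tz":0},{"tx":20,"ty":18,"tz":0},{"tx":20,"ty":18,"tz":0}]'

```text
invalid input at $.steps[0]: expected keys tx, ty, tz, rx, ry, rz, jaw
```

Request:
jog_arm --steps '[{"tx":20,"ty":18,"tz":0,"rx":0,"ry":0,"rz":0,"jaw":1},{"tx":20,"ty":18,"tz":0,"rx":0,"ry":0,"rz":0,"jaw":1},{"tx":20,"ty":18,"tz":0,"rx":0,"ry":0,"rz":0,"jaw":1},{"tx":20,"ty":18,"tz":0,"rx":0,"ry":0,"rz":0,"jaw":1},{"tx":20,"ty":18,"tz":0,"rx":0,"ry":0,"rz":0,"jaw":1},{"tx":20,"ty":18,"tz":0,"rx":0,"ry":0,"rz":0,"jaw":1},{"tx":20,"ty":18,"tz":0,"rx":0,"ry":0,"rz":0,"jaw":1}]'

```text
t: 2.23
eef_pos: [0.3672, -0.3414, 0.2189]
ee_rot: [0.988, 0.153, 0.001, -0.0]
contact_force: [-0.8, -0.9, -0.6]
opening: 0.999
```

```bash
python3 -c "
from bench import robot;s=robot.read_state();print(s['t'],s['eef_pos'],s['ee_rot'],s['contact_force'])"
```

```text
2.2333 [ 0.36721517 -0.34135544  0.21890604] [ 9.88301647e-01  1.52509149e-01  8.00314520e-04 -4.17376702e-04] [-0.80570771 -0.8788433  -0.62201513]
```

Request:
jog_arm --steps '[{"tx":13,"ty":14,"tz":1,"rx":0,"ry":0,"rz":0,"jaw":1},{"tx":13,"ty":14,"tz":1,"rx":0,"ry":0,"rz":0,"jaw":1},{"tx":13,"ty":14,"tz":1,"rx":0,"ry":0,"rz":0,"jaw":1},{"tx":13,"ty":14,"tz":1,"rx":0,"ry":0,"rz":0,"jaw":1},{"tx":13,"ty":14,"tz":1,"rx":0,"ry":0,"rz":0,"jaw":1},{"tx":13,"ty":14,"tz":1,"rx":0,"ry":0,"rz":0,"jaw":1},{"tx":13,"ty":14,"tz":1,"rx":0,"ry":0,"rz":0,"jaw":1}]'

```text
t: 2.82
eef_pos: [0.4979, -0.2001, 0.2289]
ee_rot: [0.988, 0.154, 0.001, -0.0]
contact_force: [-0.3, -1.0, -0.9]
opening: 1.006
```

Run:
```python
from look import *
c=snap('wrist','w1');print(c['state']['t'],c['state']['eef_pos'],c['state']['ee_rot'])
for o in ['door','shutter']:
    print(o,[(np.round(d['xy']),round(d['p'],2)) for d in robot.tip_of(c,o)][:4])
W=cloud(c)
m=robot.masks_of(c,'door')
for k in m: print(k['xy'],k['p'],k['mask'].sum())
m=m[0]['mask'];np.save('m.npy',m)
P=W[m];P=P[~np.isnan(P[:,0])];z=np.median(P[:,2]);print('z',z,np.percentile(P[:,2],[5,25,50,75,95]))
Q=P[abs(P[:,2]-z)<.006];(cx,cy),(a,b),ang=cv2.minAreaRect(Q[:,:2].astype(np.float32)*1000);print(cx,cy,a,b,ang)
```

```text
2.8167 [ 0.49791198 -0.20012801  0.22886144] [ 9.88017133e-01  1.54342470e-01  6.87064496e-04 -2.73532489e-04]
door [(array([332., 191.]), 0.65), (array([278., 348.]), 0.62)]
shutter [(array([208., 152.]), 0.78)]
[333.3, 182.8] 0.85 9596
[289.2, 338.7] 0.83 4271
z 0.04379624525921802 [0.04209825 0.04310111 0.04379625 0.0450914  0.04698986]
521.3779296875 -203.2152099609375 119.95411682128906 61.03121566772461 15.52320384979248
```

View pics/w1.png

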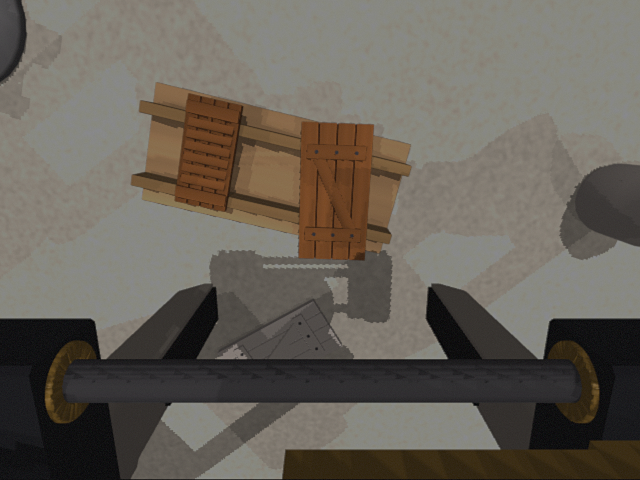

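Run:
```python
from look import *
c=load('w1');W=cloud(c).reshape(-1,3);W=W[~np.isnan(W[:,0])]
ctr=np.array([.5214,-.2032]);a=np.radians(15.52);R=np.array([[np.cos(a),np.sin(a)],[-np.sin(a),np.cos(a)]])
L=(W[:,:2]-ctr)@R.T*1000
for lo,hi in [(33,48),(-48,-33)]:
    s=(L[:,1]>lo)&(L[:,1]<hi)&(abs(L[:,0])<70)
    for x in range(-60,61,3):
        t=s&(abs(L[:,0]-x)<1.5); z=W[t,2]*1000
        print(lo,x,np.round(np.percentile(z,[5,50,95]),0) if t.any() else None)
c=snap('top','t1'); i=c['image'][210:290,280:440];cv2.imwrite('pics/t1c.png',cv2.resize(i,None,fx=5,fy=5))
print(proj(c,[[.5214,-.2032,.042]]))
W=cloud(c)
for k in robot.masks_of(c,'door'):
  P=W[k['mask']];P=P[~np.isnan(P[:,0])];z=np.median(P[:,2]);Q=P[abs(P[:,2]-z)<.006]
  print(k['p'],z,cv2.minAreaRect(Q[:,:2].astype(np.float32)*1000))
```

```text
33 -60 [0. 2. 3.]
33 -57 [1. 2. 3.]
33 -54 [0. 1. 3.]
33 -51 [0. 2. 3.]
33 -48 [0. 2. 5.]
33 -45 [6. 8. 9.]
33 -42 [6. 7. 9.]
33 -39 [6. 7. 8.]
33 -36 [6. 7. 9.]
33 -33 [7. 8. 9.]
33 -30 [35. 36. 36.]
33 -27 [33. 36. 37.]
33 -24 [34. 36. 37.]
33 -21 [34. 36. 36.]
33 -18 [ 7. 24. 36.]
33 -15 [ 7.  7. 25.]
33 -12 [6. 8. 9.]
33 -9 [7. 8. 9.]
33 -6 [6. 7. 9.]
33 -3 [6. 8. 9.]
33 0 [  7. 331. 348.]
33 3 [  9. 332. 333.]
33 6 [328. 332. 333.]
33 9 [231. 329. 331.]
33 12 [6. 7. 9.]
33 15 [6. 8. 9.]
33 18 [6. 8. 9.]
33 21 [6. 8. 9.]
33 24 [6. 7. 9.]
33 27 [6. 7. 8.]
33 30 [6. 7. 9.]
33 33 [6. 7. 8.]
33 36 [ 6.  8. 36.]
33 39 [34. 36. 37.]
33 42 [35. 35. 36.]
33 45 [31. 36. 37.]
33 48 [ 7.  8. 36.]
33 51 [6. 8. 9.]
33 54 [6. 8. 9.]
33 57 [6. 8. 9.]
33 60 [6. 7. 9.]
-48 -60 [6. 8. 9.]
-48 -57 [6. 8. 8.]
-48 -54 [6. 8. 9.]
-48 -51 [6. 8. 9.]
-48 -48 [7. 8. 8.]
-48 -45 [35. 35. 36.]
-48 -42 [34. 36. 36.]
-48 -39 [34. 36. 37.]
-48 -36 [17. 35. 36.]
-48 -33 [ 7. 20. 35.]
-48 -30 [  6. 291. 305.]
-48 -27 [  8. 294. 307.]
-48 -24 [  8. 296. 310.]
-48 -21 [  8. 299. 314.]
-48 -18 [  8. 301. 317.]
-48 -15 [  9. 285. 320.]
-48 -12 [234. 276. 322.]
-48 -9 [237. 278. 326.]
-48 -6 [  8. 325. 331.]
-48 -3 [  8. 328. 334.]
-48 0 [  9. 334. 345.]
-48 3 [331. 340. 346.]
-48 6 [320. 337. 339.]
-48 9 [319. 335. 339.]
-48 12 [320. 333. 339.]
-48 15 [321. 330. 338.]
-48 18 [  7. 328. 336.]
-48 21 [ 7. 35. 36.]
-48 24 [34. 35. 37.]
-48 27 [34. 35. 37.]
-48 30 [ 8. 35. 36.]
-48 33 [ 7.  8. 35.]
-48 36 [6. 8. 9.]
-48 39 [6. 7. 9.]
-48 42 [6. 7. 8.]
-48 45 [6. 7. 9.]
-48 48 [3. 7. 9.]
-48 51 [-1.  2.  8.]
-48 54 [0. 1. 3.]
-48 57 [0. 2. 2.]
-48 60 [-0.  1.  2.]
[[388.06753141 247.3407692 ]]
0.62 0.04307641407105178 ((479.1891174316406, -214.74842834472656), (32.02925109863281, 61.5085563659668), 16.656152725219727)
```

Request:
jog_arm --steps '[{"tx":2.4,"ty":-0.3,"tz":-3,"rx":0,"ry":0,"rz":-2.2,"jaw":1},{"tx":2.4,"ty":-0.3,"tz":-7,"rx":0,"ry":0,"rz":-2.2,"jaw":1},{"tx":2.4,"ty":-0.3,"tz":-11,"rx":0,"ry":0,"rz":-2.2,"jaw":1},{"tx":2.4,"ty":-0.3,"tz":-15,"rx":0,"ry":0,"rz":-2.2,"jaw":1},{"tx":2.4,"ty":-0.3,"tz":-15.5,"rx":0,"ry":0,"rz":-2.2,"jaw":1},{"tx":2.4,"ty":-0.3,"tz":-15.5,"rx":0,"ry":0,"rz":-2.2,"jaw":1}]'

```text
t: 3.62
eef_pos: [0.5182, -0.2051, 0.0717]
ee_rot: [0.991, 0.132, -0.002, -0.002]
contact_force: [0.2, -0.4, -0.1]
opening: 1.001
```

Run:
```python
from look import *
c=snap('wrist','w2');print(c['state']['t'],c['state']['eef_pos'],Rn.from_quat(c['state']['ee_rot']).as_matrix().round(4))
W=cloud(c);m=robot.masks_of(c,'door')
for k in m:
  P=W[k['mask']];P=P[~np.isnan(P[:,0])];z=np.median(P[:,2]);Q=P[abs(P[:,2]-z)<.006]
  print(k['p'],z,cv2.minAreaRect(Q[:,:2].astype(np.float32)*1000))
```

```text
3.6167 [ 0.51818974 -0.20512602  0.07169226] [[ 0.9653  0.2612 -0.0041]
 [ 0.2612 -0.9653  0.0043]
 [-0.0028 -0.0052 -1.    ]]
0.81 0.009638504042448388 ((357.8778076171875, -198.16673278808594), (34.219913482666016, 100.44039916992188), 47.53859329223633)
0.73 0.043829556141004755 ((526.1299438476562, -202.09461975097656), (110.5789794921875, 61.16780090332031), 15.615220069885254)
```

View pics/w2.png

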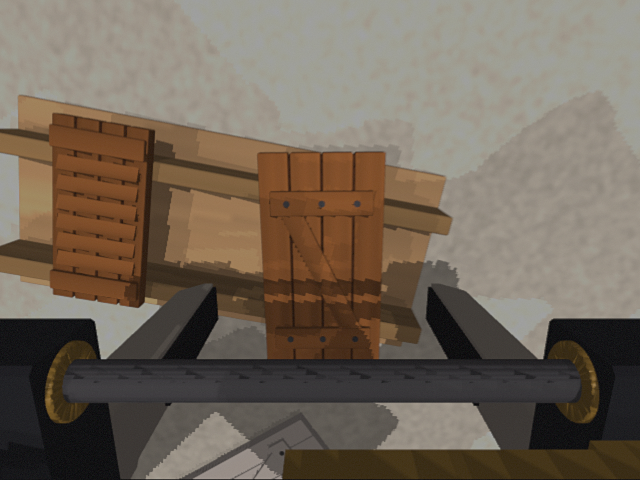

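Request:
jog_arm --steps '[{"tx":0.4,"ty":0.2,"tz":-2.5,"rx":0,"ry":0,"rz":0.4,"jaw":1},{"tx":0.4,"ty":0.2,"tz":-5.1,"rx":0,"ry":0,"rz":0.4,"jaw":1},{"tx":0.4,"ty":0.2,"tz":-5.1,"rx":0,"ry":0,"rz":0.4,"jaw":1},{"tx":0.4,"ty":0.2,"tz":-5.1,"rx":0,"ry":0,"rz":0.4,"jaw":1}]'

```text
t: 4.05
eef_pos: [0.526, -0.2053, 0.0264]
ee_rot: [0.991, 0.135, 0.002, 0.001]
contact_force: [0.2, -0.2, 0.3]
opening: 1.006
```

Run:
```python
from look import *
s=robot.read_state();print(s['t'],s['eef_pos'],s['contact_force'],Rn.from_quat(s['ee_rot']).as_matrix().round(4))
```

```text
4.05 [ 0.52598663 -0.20529188  0.02642881] [ 0.20609252 -0.23258846  0.26256929] [[ 0.9633  0.2683  0.0043]
 [ 0.2683 -0.9633 -0.0011]
 [ 0.0039  0.0022 -1.    ]]
```

Request:
jog_arm --steps '[{"tx":-0.4,"ty":0.2,"tz":-0.6,"rx":0,"ry":0,"rz":0,"jaw":1},{"tx":-0.4,"ty":0.2,"tz":-0.6,"rx":0,"ry":0,"rz":0,"jaw":1},{"tx":-0.4,"ty":0.2,"tz":-0.6,"rx":0,"ry":0,"rz":0,"jaw":1},{"tx":-0.4,"ty":0.2,"tz":-0.6,"rx":0,"ry":0,"rz":0,"jaw":0.8}]'

```text
t: 4.38
eef_pos: [0.5226, -0.2037, 0.0217]
ee_rot: [0.991, 0.135, 0.003, 0.002]
contact_force: [0.1, -0.5, -0.4]
opening: 0.962
```

Request:
jog_arm --grip_force 35 --steps '[{"tx":0,"ty":0,"tz":-0.1,"rx":0,"ry":0,"rz":0,"jaw":0.5},{"tx":0,"ty":0,"tz":-0.1,"rx":0,"ry":0,"rz":0,"jaw":0.5},{"tx":0,"ty":0,"tz":-0.1,"rx":0,"ry":0,"rz":0,"jaw":0.5},{"tx":0,"ty":0,"tz":-0.1,"rx":0,"ry":0,"rz":0,"jaw":0.5},{"tx":0,"ty":0,"tz":-0.1,"rx":0,"ry":0,"rz":0,"jaw":0.5},{"tx":0,"ty":0,"tz":-0.1,"rx":0,"ry":0,"rz":0,"jaw":0.5}]'

```text
t: 4.88
eef_pos: [0.5226, -0.2038, 0.0207]
ee_rot: [0.991, 0.135, 0.003, 0.002]
contact_force: [-0.0, 0.0, 0.8]
opening: 0.656
```

Request:
jog_arm --steps '[{"tx":0,"ty":0,"tz":2,"rx":0,"ry":0,"rz":0,"jaw":0.5},{"tx":0,"ty":0,"tz":5,"rx":0,"ry":0,"rz":0,"jaw":0.5},{"tx":0,"ty":0,"tz":9,"rx":0,"ry":0,"rz":0,"jaw":0.5},{"tx":0,"ty":0,"tz":13,"rx":0,"ry":0,"rz":0,"jaw":0.5},{"tx":-2,"ty":2,"tz":17,"rx":0,"ry":0,"rz":0,"jaw":0.5},{"tx":-4,"ty":4,"tz":20,"rx":0,"ry":0,"rz":0,"jaw":0.5},{"tx":-6,"ty":7,"tz":23,"rx":0,"ry":0,"rz":0,"jaw":0.5},{"tx":-8,"ty":10,"tz":25,"rx":0,"ry":0,"rz":0,"jaw":0.5}]'

```text
t: 5.55
eef_pos: [0.4477, -0.1117, 0.2669]
ee_rot: [0.991, 0.135, 0.004, 0.002]
contact_force: [1.5, -0.8, -0.2]
opening: 0.666
```

Request:
jog_arm --steps '[{"tx":-1,"ty":4,"tz":2,"rx":0,"ry":0,"rz":0,"jaw":0.5},{"tx":-2,"ty":8,"tz":4,"rx":0,"ry":0,"rz":0,"jaw":0.5},{"tx":-2,"ty":12,"tz":6,"rx":0,"ry":0,"rz":0,"jaw":0.5},{"tx":-2,"ty":16,"tz":6,"rx":0,"ry":0,"rz":0,"jaw":0.5},{"tx":-2,"ty":20,"tz":6,"rx":0,"ry":0,"rz":0,"jaw":0.5},{"tx":-2,"ty":24,"tz":6,"rx":0,"ry":0,"rz":0,"jaw":0.5},{"tx":-2,"ty":24,"tz":6,"rx":0,"ry":0,"rz":0,"jaw":0.5},{"tx":-2,"ty":24,"tz":6,"rx":0,"ry":0,"rz":0,"jaw":0.5}]'

```text
t: 6.22
eef_pos: [0.427, 0.1307, 0.3268]
ee_rot: [0.991, 0.137, 0.004, 0.002]
contact_force: [1.0, -0.3, -0.1]
opening: 0.658
```

Run:
```python
from look import *
c=snap('wrist','w3');s=c['state'];print(s['t'],s['eef_pos'],s['contact_force'],Rn.from_quat(s['ee_rot']).as_matrix().round(4))
for o in ['seat','lower_mouth','jaw_mouth','holder','door']:
    print(o,[(np.round(d['xy']),round(d['p'],2)) for d in robot.tip_of(c,o)][:4])
```

```text
6.2167 [0.426996   0.13067911 0.32678112] [ 1.01959665 -0.29632264 -0.12239684] [[ 0.9622  0.2721  0.0079]
 [ 0.2722 -0.9622 -0.0032]
 [ 0.0067  0.0052 -1.    ]]
seat [(array([344.,  22.]), 0.77)]
lower_mouth []
jaw_mouth [(array([330.,  58.]), 0.66)]
holder [(array([330.,  78.]), 0.87)]
door [(array([544., 326.]), 0.96), (array([324., 318.]), 0.59)]
```

View pics/w3.png

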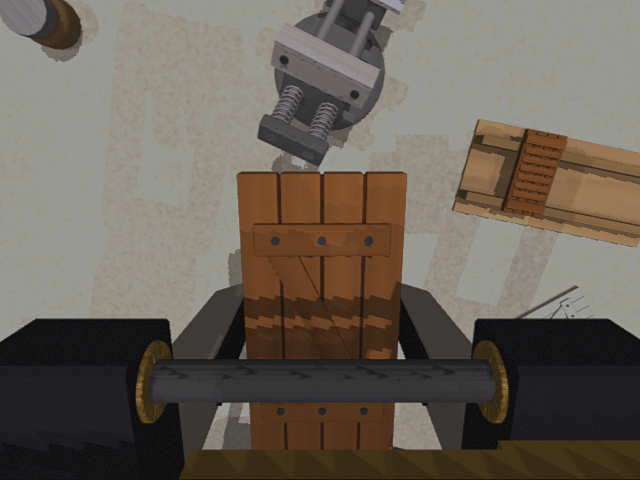

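Request:
jog_arm --steps '[{"tx":2,"ty":0.5,"tz":0.5,"rx":0,"ry":0,"rz":-6,"jaw":0.5},{"tx":4,"ty":1,"tz":1,"rx":0,"ry":0,"rz":-12,"jaw":0.5},{"tx":6,"ty":2,"tz":1,"rx":0,"ry":0,"rz":-18,"jaw":0.5},{"tx":7,"ty":2.5,"tz":1,"rx":0,"ry":0,"rz":-24,"jaw":0.5},{"tx":7,"ty":2.5,"tz":1,"rx":0,"ry":0,"rz":-24,"jaw":0.5},{"tx":7,"ty":2.5,"tz":1,"rx":0,"ry":0,"rz":-24,"jaw":0.5}]'

```text
t: 7.02
eef_pos: [0.4982, 0.1506, 0.3361]
ee_rot: [0.997, -0.075, 0.002, 0.003]
contact_force: [-0.4, -0.6, 0.3]
opening: 0.659
```

Run:
```python
from look import *
c=snap('wrist','w4');s=c['state'];print(s['t'],s['eef_pos'],s['contact_force'],Rn.from_quat(s['ee_rot']).as_matrix().round(4))
for o in ['seat','lower_mouth','jaw_mouth','holder']:
    print(o,[(np.round(d['xy']),round(d['p'],2)) for d in robot.tip_of(c,o)][:4])
```

```text
7.0167 [0.49816192 0.15056823 0.33610699] [-0.38160545 -0.57562368  0.33302167] [[ 0.9887 -0.1498  0.0041]
 [-0.1498 -0.9887 -0.0071]
 [ 0.0051  0.0064 -1.    ]]
seat []
lower_mouth [(array([301.,  66.]), 0.73)]
jaw_mouth [(array([74.,  7.]), 0.92)]
holder [(array([305., 145.]), 0.9)]
```

View pics/w4.png

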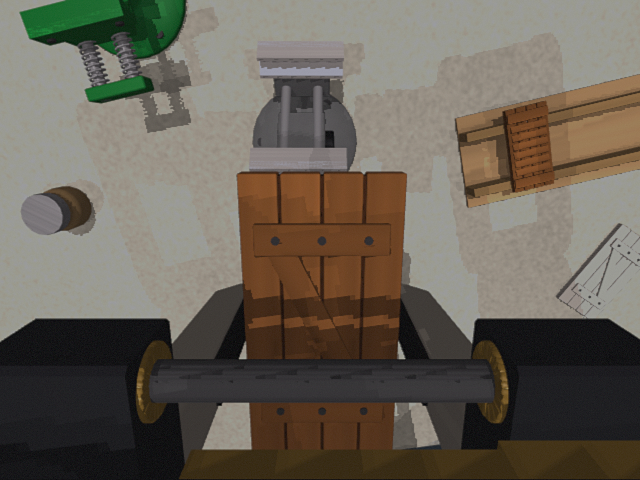

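```bash
cat > vice.py <<'E'
from look import *
def pts(tag,zoff=0):
    W=cloud(load(tag)).reshape(-1,3);W=W[~np.isnan(W[:,0])]
    s=(W[:,0]>.45)&(W[:,0]<.72)&(W[:,1]>.08)&(W[:,1]<.24)&(W[:,2]>.07)&(W[:,2]<.2)
    return W[s]
rng=np.random.default_rng(0)
def ransac(P,yawax,th=.0015):
    best=None
    for _ in range(3000):
        a,b,c=P[rng.choice(len(P),3,replace=False)]
        n=np.cross(b-a,c-a);l=np.linalg.norm(n)
        if l<1e-4: continue
        n/=l; n*=np.sign(n[2])
        if not(.6<n[2]<.97 and n[0]>.2): continue
        k=abs((P-a)@n)<th
        if best is None or k.sum()>best.sum(): best=k
    Q=P[best];m=Q.mean(0);n=np.linalg.svd(Q-m)[2][2];n*=np.sign(n[2]);return best,m,n
if __name__=='__main__':
    for tag in ['w3','w4','top0','t1','side0']:
        P=pts(tag)
        if len(P)<50: print(tag,len(P));continue
        k,m,n=ransac(P,0)
        print(tag,len(P),k.sum(),'c',m.round(4),'n',n.round(4),'tilt',np.degrees(np.arccos(n[2])).round(2),'yaw',np.degrees(np.arctan2(n[1],n[0])).round(2))
        # local frame
        ex=np.array([-n[2],0,n[0]]);yaw=np.arctan2(n[1],n[0])
        h=np.array([np.cos(yaw),np.sin(yaw),0]);ex=-h*n[2]+np.array([0,0,1])*np.hypot(n[0],n[1]);ey=np.cross(n,ex)
        L=np.stack([(P-m)@ex,(P-m)@ey,(P-m)@n],1)[k]*1000
        hist,e=np.histogram(L[:,0],bins=np.arange(-140,140,4));print([(int(a),int(b)) for a,b in zip(e,hist) if b])
E
python3 vice.py
```

```text
w3 11164 2339 c [0.5533 0.1623 0.1647] n [ 0.5685 -0.0876  0.818 ] tilt 35.11 yaw -8.76
[(-12, 299), (-8, 421), (-4, 440), (0, 436), (4, 442), (8, 301)]
w4 8289 3616 c [0.5931 0.1552 0.1363] n [ 0.5717 -0.0887  0.8156] tilt 35.35 yaw -8.82
[(-80, 95), (-76, 284), (-72, 277), (-68, 286), (-64, 284), (-60, 314), (-56, 2), (36, 105), (40, 389), (44, 386), (48, 406), (52, 411), (56, 377)]
top0 1756 249 c [0.5954 0.1559 0.1339] n [ 0.5647 -0.1064  0.8184] tilt 35.07 yaw -10.67
[(-76, 12), (-72, 21), (-68, 24), (-64, 20), (-60, 19), (-56, 14), (-52, 2), (36, 2), (40, 18), (44, 24), (48, 24), (52, 24), (56, 20), (60, 24), (64, 1)]
t1 1748 251 c [0.5959 0.1543 0.1327] n [ 0.567  -0.0798  0.8199] tilt 34.93 yaw -8.01
[(-76, 11), (-72, 18), (-68, 21), (-64, 19), (-60, 18), (-56, 22), (-52, 6), (40, 19), (44, 27), (48, 19), (52, 21), (56, 18), (60, 24), (64, 8)]
side0 1773 196 c [0.5605 0.1677 0.1199] n [0.5644 0.4421 0.6971] tilt 45.8 yaw 38.07
[(-72, 4), (-68, 5), (-64, 9), (-60, 8), (-56, 4), (-52, 14), (-48, 8), (-44, 7), (-40, 4), (-36, 6), (-32, 5), (-28, 5), (-24, 4), (-20, 4), (-16, 3), (-12, 3), (-8, 4), (-4, 4), (0, 3), (4, 1), (8, 2), (12, 4), (16, 2), (20, 4), (24, 4), (28, 4), (32, 8), (36, 9), (40, 8), (44, 6), (48, 6), (52, 5), (56, 8), (60, 9), (64, 3), (68, 8), (72, 1)]
```

```bash
cat > vice2.py <<'E'
from vice import *
def frame(n):
    yaw=np.arctan2(n[1],n[0]);h=np.array([np.cos(yaw),np.sin(yaw),0])
    ex=-h*n[2]+np.array([0,0,1])*np.hypot(n[0],n[1]);return np.stack([ex,np.cross(n,ex),n])
for tag in ['w3','w4','top0','t1']:
    P=pts(tag);k,m,n=ransac(P,0);F=frame(n);L=(P[k]-m)@F.T*1000
    print(tag,m.round(4),n.round(4))
    for nm,s in [('low',L[:,0]<-20 if tag!='w3' else L[:,0]>999),('up',L[:,0]>20 if tag!='w3' else L[:,0]<99)]:
        Q=L[s]
        if len(Q)<20: continue
        r=cv2.minAreaRect(Q[:,:2].astype(np.float32))
        cw=np.array([*r[0],0])/1000@F+m
        print(nm,'rect',np.round(r[0],2),np.round(r[1],2),round(r[2],2),'world c',cw.round(4),'pct x',np.percentile(Q[:,0],[1,99]).round(1),'y',np.percentile(Q[:,1],[1,99]).round(1))
E
python3 vice2.py
```

```text
w3 [0.5533 0.1623 0.1647] [ 0.5685 -0.0876  0.818 ]
up rect [-0.63  0.62] [22.57 80.08] 0.13 world c [0.5537 0.1616 0.1644] pct x [-11.   10.1] y [-38.6  39.9]
w4 [0.5931 0.1552 0.1363] [ 0.5717 -0.0887  0.8156]
low rect [-67.12  -0.38] [22.17 80.03] 0.47 world c [0.6472 0.1472 0.0975] pct x [-77.3 -56.6] y [-39.5  39.2]
up rect [49.09 -0.26] [21.18 80.12] 0.41 world c [0.5535 0.1616 0.1647] pct x [39.1 59. ] y [-39.3  38.9]
top0 [0.5954 0.1559 0.1339] [ 0.5647 -0.1064  0.8184]
low rect [-63.23  -1.25] [23.41 78.57] 0.36 world c [0.6465 0.1475 0.0976] pct x [-74.7 -51.5] y [-40.   37.7]
up rect [52.48  1.65] [24.46 79.68] 3.07 world c [0.5529 0.1622 0.1641] pct x [40.1 63.7] y [-37.1  40.7]
t1 [0.5959 0.1543 0.1327] [ 0.567  -0.0798  0.8199]
low rect [-62.77  -1.04] [79.99 25.01] 88.84 world c [0.647  0.1481 0.0968] pct x [-74.8 -50.9] y [-40.1  38.3]
up rect [53.92 -1.72] [80.71 25.37] 89.89 world c [0.5523 0.1621 0.1636] pct x [41.3 65.3] y [-40.1  37.7]
```

```bash
cat > plan.py <<'E'
from look import *
th0=35.3; yaw=-8.7
SEAT=np.array([.589,.156,.1217])
h=np.array([np.cos(np.radians(yaw)),np.sin(np.radians(yaw)),0]);Z=np.array([0,0,1.])
def bf(th): # board frame: x up slope,y,z
    t=np.radians(th);x=-h*np.cos(t)+Z*np.sin(t);z=h*np.sin(t)+Z*np.cos(t);return np.stack([x,np.cross(z,x),z],1)
S=bf(th0)
DX,DZ,DP=-.0010,-.0173,0.0   # door centre in tool x,z ; DP pitch (deg)
def tcp(Ex,Ez,d,Ey=0):  # E in mm seat-local, d tilt deg
    B=bf(th0-d); E=SEAT+S@np.array([Ex,Ey,Ez])/1000
    C=E-.060*B[:,0]
    Rt=bf(th0-d+DP)@np.diag([-1,1,-1.])
    return C-Rt@np.array([DX,0,DZ]),Rt
def delta(Ex,Ez,d,Ey=0):
    s=robot.read_state();p,Rt=tcp(Ex,Ez,d,Ey);R=Rn.from_quat(s['ee_rot']).as_matrix()
    r=Rn.from_matrix(Rt@R.T).as_rotvec(degrees=True)
    print('E',Ex,Ez,d,'shift cm',((p-s['eef_pos'])*100).round(2),'rot deg',r.round(2),'tcp',p.round(4))
def now(): # where E is by tool pose
    s=robot.read_state();R=Rn.from_quat(s['ee_rot']).as_matrix()
    C=s['eef_pos']+R@np.array([DX,0,DZ]);xb=-R[:,0]
    E=S.T@(C+.06*xb-SEAT)*1000;Cs=S.T@(C-SEAT)*1000;xs=S.T@xb;f=S.T@s['contact_force']
    print('t',s['t'].__round__(2),'C',Cs.round(1),'E',E.round(1),'tilt',np.degrees(np.arctan2(-xs[2],xs[0])).round(2)+DP,'yawerr',np.degrees(np.arctan2(xs[1],xs[0])).round(2),'roll',np.degrees((S.T@R[:,1])[2]).round(2),'F',f.round(1),'open',round(s['opening'],3))
E
python3 - <<'E'
from plan import *
for tag in ['w3','w4']:
    c=load(tag);W=cloud(c).reshape(-1,3);s=c['state'];R=Rn.from_quat(s['ee_rot']).as_matrix()
    T=(W-s['eef_pos'])@R*1000;T=T[~np.isnan(T[:,0])]
    k=(abs(T[:,1])<29)&(T[:,0]<70)&(T[:,0]>10)&(abs(T[:,2]+21)<8)
    P=T[k]; 
    for x0 in [12,20,46,50,54,58]:
        q=P[abs(P[:,0]-x0)<2];print(tag,x0,len(q),np.median(q[:,2]).round(2) if len(q) else None)
    print('far end',np.percentile(P[:,0],[99,99.8]))
    kk=(abs(T[:,1])<45)&(abs(T[:,0]-50)<8)&(abs(T[:,2]+21)<5);print('y',np.percentile(T[kk,1],[1,50,99]))
now();delta(35,45,14);delta(35,0,14)
E
```

```text
w3 12 1459 -22.96
w3 20 1499 -22.89
w3 46 1714 -22.57
w3 50 1773 -22.52
w3 54 1806 -22.49
w3 58 1733 -22.34
far end [59.1718864  59.27763778]
y [-30.18453732  -0.63224728  29.25682204]
w4 12 1453 -22.99
w4 20 1517 -22.9
w4 46 1722 -22.54
w4 50 1757 -22.54
w4 54 1788 -22.49
w4 58 1660 -22.3
far end [58.99295258 59.0739965 ]
y [-30.18611503  -0.66075875  29.15578435]
t 7.27 C [208.7  18.5 137.3] E [257.4  18.5 102.3] tilt 35.7 yawerr 0.07 roll 0.3 F [-0.8  0.7  0.2] open 0.662
E 35 45 14 shift cm [ 13.9   -0.25 -19.67] rot deg [ 3.59 21.4  -0.12] tcp [0.6364 0.1487 0.1404]
E 35 0 14 shift cm [ 11.33   0.14 -23.34] rot deg [ 3.59 21.4  -0.12] tcp [0.6107 0.1527 0.1036]
```

Request:
jog_arm --steps '[{"tx":3.5,"ty":0,"tz":-1.5,"rx":1.1,"ry":6.5,"rz":0,"jaw":0.5},{"tx":7,"ty":0,"tz":-3.5,"rx":2.2,"ry":13,"rz":0,"jaw":0.5},{"tx":10.5,"ty":-0.1,"tz":-6,"rx":3.3,"ry":20,"rz":0,"jaw":0.5},{"tx":13.5,"ty":-0.2,"tz":-8.5,"rx":3.6,"ry":21,"rz":0,"jaw":0.5},{"tx":14,"ty":-0.2,"tz":-12,"rx":3.6,"ry":21,"rz":0,"jaw":0.5},{"tx":14,"ty":-0.2,"tz":-15.5,"rx":3.6,"ry":21,"rz":0,"jaw":0.5},{"tx":14,"ty":-0.2,"tz":-18,"rx":3.6,"ry":21,"rz":0,"jaw":0.5},{"tx":14,"ty":-0.2,"tz":-19,"rx":3.6,"ry":21,"rz":0,"jaw":0.5}]'

```text
t: 7.93
eef_pos: [0.6353, 0.1488, 0.1418]
ee_rot: [0.98, -0.073, -0.185, -0.014]
contact_force: [0.1, -0.1, -0.4]
opening: 0.661
```

```bash
sed -i 's/^DX,DZ,DP=.*/DX,DZ,DP=-.0010,-.0173,-0.5/' plan.py; sed -i "s/np.degrees(np.arctan2(-xs\[2\],xs\[0\])).round(2)+DP/(np.degrees(np.arctan2(-xs[2],xs[0]))+DP).round(2)/" plan.py
python3 - <<'E'
from plan import *
now();delta(35,15,14);delta(35,0,14)
c=snap('wrist','w5');c=snap('side','s5');i=c['image'][200:360,190:350];cv2.imwrite('pics/s5c.png',cv2.resize(i,None,fx=3.7,fy=3.7,interpolation=cv2.INTER_CUBIC))
print(robot.read_state()['joint_pos'])
E
```

```text
t 7.93 C [-21.5   0.1  60. ] E [36.8  0.2 45.6] tilt 13.44 yawerr 0.12 roll 0.06 F [-0.3  0.1 -0.2] open 0.661
E 35 15 14 shift cm [-1.59  0.25 -2.6 ] rot deg [-0.1  -0.56 -0.12] tcp [0.6194 0.1513 0.1158]
E 35 0 14 shift cm [-2.44  0.39 -3.82] rot deg [-0.1  -0.56 -0.12] tcp [0.6109 0.1527 0.1036]
[0.02377103 0.73827461 0.99801891 0.06440294 1.76901678 1.74516263]
```

View pics/w5.png

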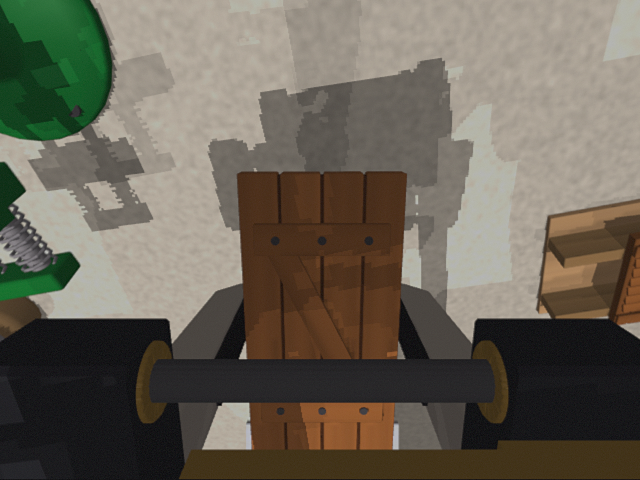

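View pics/s5c.png

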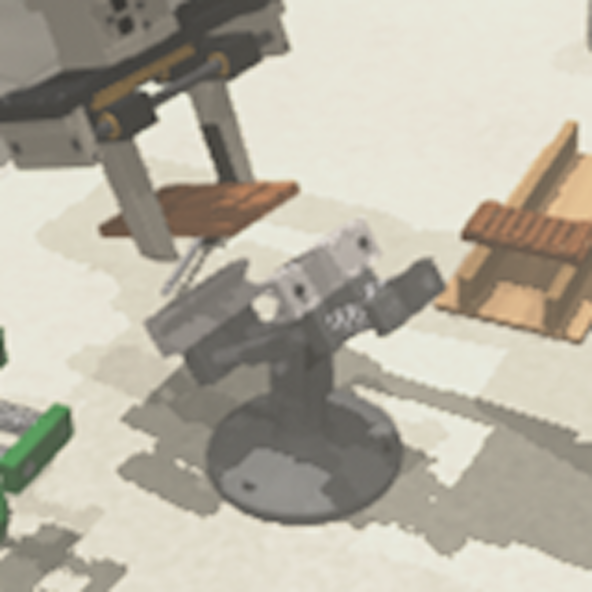

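Request:
jog_arm --steps '[{"tx":-0.9,"ty":0.1,"tz":-1.2,"rx":-0.1,"ry":-0.6,"rz":-0.1,"jaw":0.5},{"tx":-1.6,"ty":0.25,"tz":-2.6,"rx":-0.1,"ry":-0.6,"rz":-0.1,"jaw":0.5},{"tx":-2.2,"ty":0.35,"tz":-3.4,"rx":-0.1,"ry":-0.6,"rz":-0.1,"jaw":0.5},{"tx":-2.4,"ty":0.4,"tz":-3.8,"rx":-0.1,"ry":-0.6,"rz":-0.1,"jaw":0.5},{"tx":-2.4,"ty":0.4,"tz":-3.8,"rx":-0.1,"ry":-0.6,"rz":-0.1,"jaw":0.5},{"tx":-2.4,"ty":0.4,"tz":-3.8,"rx":-0.1,"ry":-0.6,"rz":-0.1,"jaw":0.5}]'

```text
t: 8.53
eef_pos: [0.6132, 0.1532, 0.1096]
ee_rot: [0.981, -0.074, -0.176, -0.014]
contact_force: [0.9, -0.8, -0.3]
opening: 0.663
```

Run:
```python
from plan import *
now();delta(35,0,14);delta(48,0,14);delta(73,0,14)
c=snap('side','s6');i=c['image'][220:340,200:320];cv2.imwrite('pics/s6c.png',cv2.resize(i,None,fx=5,fy=5,interpolation=cv2.INTER_CUBIC))
# overlays of predicted upper end corners, groove
for q in [[43,-40,13],[43,40,13],[43,-40,9],[43,40,9],[-53,40,13],[-53,-40,13]]: print(q,proj(c,SEAT+S@np.array(q)/1000).round(0))
```

```text
t 8.53 C [-21.4  -0.9  20.6] E [36.5 -0.8  5.1] tilt 14.45 yawerr 0.07 roll -0.04 F [-1.   0.6  0.3] open 0.663
E 35 0 14 shift cm [-0.23 -0.06 -0.6 ] rot deg [-0.01  0.46 -0.04] tcp [0.6109 0.1527 0.1036]
E 48 0 14 shift cm [-1.28  0.11  0.16] rot deg [-0.01  0.46 -0.04] tcp [0.6004 0.1543 0.1111]
E 73 0 14 shift cm [-3.3   0.41  1.6 ] rot deg [-0.01  0.46 -0.04] tcp [0.5802 0.1573 0.1256]
[43, -40, 13] [[258. 277.]]
[43, 40, 13] [[281. 261.]]
[43, -40, 9] [[259. 279.]]
[43, 40, 9] [[282. 262.]]
[-53, 40, 13] [[256. 269.]]
[-53, -40, 13] [[233. 286.]]
```

View pics/s6c.png

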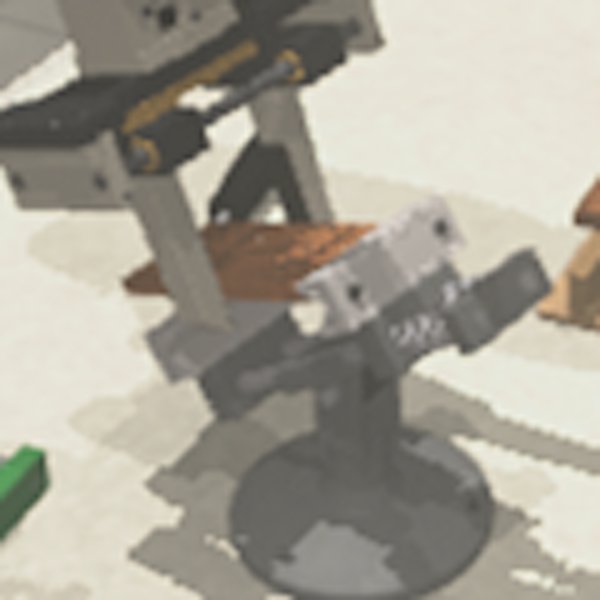

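Request:
jog_arm --steps '[{"tx":-0.3,"ty":-0.06,"tz":-0.6,"rx":0,"ry":0.5,"rz":0,"jaw":0.5},{"tx":-0.3,"ty":-0.06,"tz":-0.6,"rx":0,"ry":0.5,"rz":0,"jaw":0.5},{"tx":-0.3,"ty":-0.06,"tz":-0.6,"rx":0,"ry":0.5,"rz":0,"jaw":0.5},{"tx":-0.3,"ty":-0.06,"tz":-0.6,"rx":0,"ry":0.5,"rz":0,"jaw":0.5}]'

```text
t: 8.92
eef_pos: [0.6105, 0.1524, 0.1033]
ee_rot: [0.981, -0.074, -0.18, -0.014]
contact_force: [0.7, -0.3, 0.2]
opening: 0.661
```

Run:
```python
from plan import *
now();delta(36,0,14);delta(48,0,14);delta(60,0,14);delta(73,0,14)
```

```text
t 8.92 C [-23.1   0.3  14.1] E [35.   0.3 -0.9] tilt 13.96 yawerr 0.02 roll 0.01 F [-0.5  0.2  0.6] open 0.661
E 36 0 14 shift cm [-0.04  0.04  0.09] rot deg [-0.01 -0.04 -0.02] tcp [0.6101 0.1528 0.1042]
E 48 0 14 shift cm [-1.01  0.18  0.78] rot deg [-0.01 -0.04 -0.02] tcp [0.6004 0.1543 0.1111]
E 60 0 14 shift cm [-1.98  0.33  1.47] rot deg [-0.01 -0.04 -0.02] tcp [0.5907 0.1557 0.118 ]
E 73 0 14 shift cm [-3.03  0.49  2.22] rot deg [-0.01 -0.04 -0.02] tcp [0.5802 0.1573 0.1256]
```

Request:
jog_arm --steps '[{"tx":-0.5,"ty":0.1,"tz":0.4,"rx":0,"ry":0,"rz":0,"jaw":0.5},{"tx":-1.0,"ty":0.2,"tz":0.8,"rx":0,"ry":0,"rz":0,"jaw":0.5},{"tx":-1.5,"ty":0.25,"tz":1.15,"rx":0,"ry":0,"rz":0,"jaw":0.5},{"tx":-1.5,"ty":0.25,"tz":1.15,"rx":0,"ry":0,"rz":0,"jaw":0.5},{"tx":-1.5,"ty":0.25,"tz":1.15,"rx":0,"ry":0,"rz":0,"jaw":0.5}]'

```text
t: 9.33
eef_pos: [0.596, 0.1551, 0.1153]
ee_rot: [0.981, -0.074, -0.179, -0.014]
contact_force: [3.3, 0.4, -3.1]
opening: 0.661
```

Run:
```python
from plan import *
now();delta(60,0,14);delta(73,0,14)
c=snap('side','s7');i=c['image'][220:340,200:320];cv2.imwrite('pics/s7c.png',cv2.resize(i,None,fx=5,fy=5,interpolation=cv2.INTER_CUBIC))
```

```text
t 9.33 C [-4.1 -0.1 15.3] E [53.9 -0.1  0.2] tilt 14.09 yawerr 0.03 roll -0.0 F [-4.4 -0.9 -0.6] open 0.661
E 60 0 14 shift cm [-0.53  0.07  0.28] rot deg [-0.01  0.09 -0.03] tcp [0.5907 0.1557 0.118 ]
E 73 0 14 shift cm [-1.57  0.23  1.03] rot deg [-0.01  0.09 -0.03] tcp [0.5802 0.1573 0.1256]
```

View pics/s7c.png

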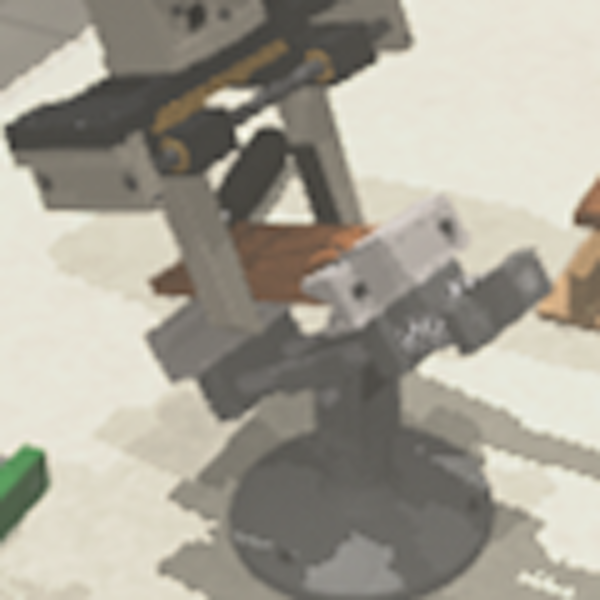

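Request:
jog_arm --steps '[{"tx":-0.5,"ty":0.07,"tz":0.3,"rx":0,"ry":0,"rz":0,"jaw":0.5},{"tx":-1.0,"ty":0.15,"tz":0.65,"rx":0,"ry":0,"rz":0,"jaw":0.5},{"tx":-1.6,"ty":0.23,"tz":1.05,"rx":0,"ry":0,"rz":0,"jaw":0.5},{"tx":-1.6,"ty":0.23,"tz":1.05,"rx":0,"ry":0,"rz":0,"jaw":0.5},{"tx":-1.6,"ty":0.23,"tz":1.05,"rx":0,"ry":0,"rz":0,"jaw":0.5}]'

```text
t: 9.8
eef_pos: [0.5819, 0.1572, 0.1255]
ee_rot: [0.981, -0.075, -0.177, -0.014]
contact_force: [8.0, 0.1, -4.8]
opening: 0.664
```

Run:
```python
from plan import *
now()
for d in [10,7,4,0]: delta(73.5,0,d)
c=snap('wrist','w8')
P=pts=cloud(c);s=c['state'];R=Rn.from_quat(s['ee_rot']).as_matrix()
T=(P.reshape(-1,3)-s['eef_pos'])@R*1000;T=T[~np.isnan(T[:,0])]
k=(abs(T[:,1])<29)&(T[:,0]<70)&(T[:,0]>10)&(abs(T[:,2]+21)<8);Q=T[k]
print('far end',np.percentile(Q[:,0],99.8),[np.median(Q[abs(Q[:,0]-x)<2,2]).round(2) for x in (12,20,50,54,58)])
```

```text
t 9.8 C [13.5 -0.1 15.5] E [71.5 -0.1  0.1] tilt 14.34 yawerr 0.01 roll -0.06 F [-9.2 -1.3  0.6] open 0.664
E 73.5 0 10 shift cm [-0.49  0.06 -0.31] rot deg [0.6  4.3  0.01] tcp [0.577  0.1578 0.1224]
E 73.5 0 7 shift cm [-0.71  0.1  -0.56] rot deg [1.05 7.27 0.01] tcp [0.5748 0.1582 0.12  ]
E 73.5 0 4 shift cm [-0.95  0.13 -0.79] rot deg [1.500e+00 1.023e+01 1.000e-02] tcp [0.5725 0.1585 0.1176]
E 73.5 0 0 shift cm [-1.28  0.18 -1.08] rot deg [ 2.11 14.19  0.02] tcp [0.5692 0.159  0.1147]
far end 58.66056574012513 [np.float64(-23.08), np.float64(-23.14), np.float64(-23.28), np.float64(-23.3), np.float64(-23.09)]
```

Request:
jog_arm --steps '[{"tx":-0.4,"ty":0.05,"tz":-0.25,"rx":0.5,"ry":3.5,"rz":0,"jaw":0.5},{"tx":-0.7,"ty":0.1,"tz":-0.55,"rx":1.05,"ry":7.3,"rz":0,"jaw":0.5},{"tx":-0.95,"ty":0.13,"tz":-0.8,"rx":1.5,"ry":10.2,"rz":0,"jaw":0.5},{"tx":-0.95,"ty":0.13,"tz":-0.8,"rx":1.5,"ry":10.2,"rz":0,"jaw":0.5},{"tx":-0.95,"ty":0.13,"tz":-0.8,"rx":1.5,"ry":10.2,"rz":0,"jaw":0.5}]'

```text
t: 10.27
eef_pos: [0.5748, 0.158, 0.1157]
ee_rot: [0.962, -0.074, -0.263, -0.02]
contact_force: [8.2, -0.1, -3.0]
opening: 0.662
```

```bash
sed -i 's/^DX,DZ,DP=.*/DX,DZ,DP=-.0013,-.0173,0.4/' plan.py
cat > hand.py <<'E'
from plan import *
def hand(tag):
    c=snap('wrist',tag);s=c['state'];R=Rn.from_quat(s['ee_rot']).as_matrix()
    T=(cloud(c).reshape(-1,3)-s['eef_pos'])@R*1000;T=T[~np.isnan(T[:,0])]
    k=(abs(T[:,1])<29)&(T[:,0]<70)&(T[:,0]>10)&(abs(T[:,2]+21)<8);Q=T[k]
    print('far end',np.percentile(Q[:,0],99.8).round(2),[float(np.median(Q[abs(Q[:,0]-x)<2,2]).round(2)) for x in (12,20,50,54,58)])
E
python3 - <<'E'
from hand import *
now()
for d in [2,0,-1]: delta(73.5,0,d)
hand('w9')
c=snap('side','s9');i=c['image'][220:340,200:320];cv2.imwrite('pics/s9c.png',cv2.resize(i,None,fx=5,fy=5,interpolation=cv2.INTER_CUBIC))
E
```

```text
t 10.27 C [11.   0.2  4. ] E [70.8  0.1 -0.9] tilt 5.1 yawerr -0.07 roll -0.07 F [-8.4 -1.2  2.2] open 0.662
E 73.5 0 2 shift cm [-0.4   0.08  0.04] rot deg [0.45 3.07 0.09] tcp [0.5709 0.1588 0.1161]
E 73.5 0 0 shift cm [-0.56  0.11 -0.11] rot deg [0.75 5.05 0.09] tcp [0.5692 0.159  0.1147]
E 73.5 0 -1 shift cm [-0.65  0.12 -0.17] rot deg [0.9  6.03 0.09] tcp [0.5683 0.1592 0.114 ]
far end 69.93 [-22.63, -22.56, -21.86, -21.75, -21.58]
```

View pics/s9c.png

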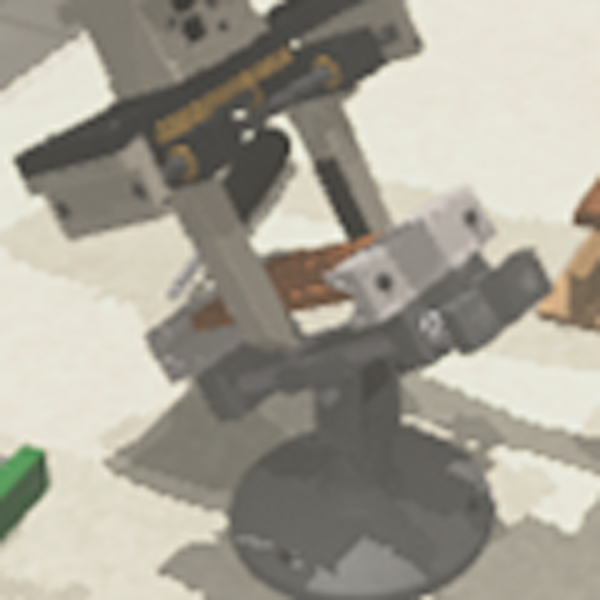

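View pics/w9.png

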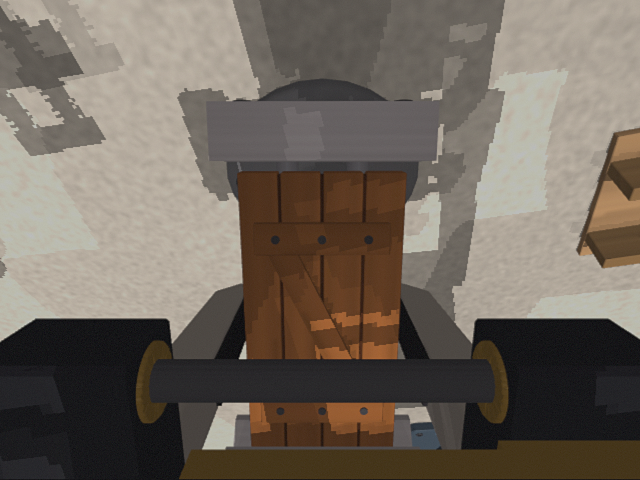

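Request:
jog_arm --steps '[{"tx":-0.4,"ty":0.08,"tz":0.0,"rx":0.3,"ry":2,"rz":0,"jaw":0.5},{"tx":-0.55,"ty":0.1,"tz":-0.1,"rx":0.6,"ry":4,"rz":0,"jaw":0.5},{"tx":-0.55,"ty":0.1,"tz":-0.1,"rx":0.6,"ry":4,"rz":0,"jaw":0.5},{"tx":-0.55,"ty":0.1,"tz":-0.1,"rx":0.6,"ry":4,"rz":0,"jaw":0.5}]'

```text
t: 10.7
eef_pos: [0.5713, 0.1585, 0.114]
ee_rot: [0.953, -0.074, -0.295, -0.023]
contact_force: [8.0, -0.9, -4.5]
opening: 0.661
```

```bash
sed -i 's/^DX,DZ,DP=.*/DX,DZ,DP=-.0013,-.0173,-0.8/' plan.py
python3 - <<'E'
from hand import *
now()
for e in [73,66,60]: delta(e,0,0)
hand('w10')
E
```

```text
t 10.7 C [11.7  0.3  0.6] E [71.7  0.1 -0.3] tilt 0.14 yawerr -0.11 roll -0.09 F [-9.2 -0.4  1. ] open 0.661
E 73 0 0 shift cm [-0.14  0.05  0.03] rot deg [0.01 0.14 0.14] tcp [0.5699 0.1589 0.1142]
E 66 0 0 shift cm [ 0.42 -0.04 -0.38] rot deg [0.01 0.14 0.14] tcp [0.5755 0.1581 0.1102]
E 60 0 0 shift cm [ 0.91 -0.12 -0.73] rot deg [0.01 0.14 0.14] tcp [0.5804 0.1573 0.1067]
far end 68.66 [-22.7, -22.62, -22.14, -22.1, -21.95]
```

View pics/w10.png

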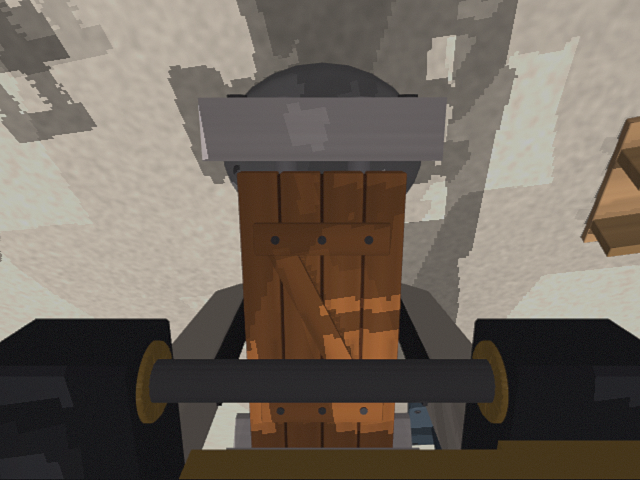

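Run:
```python
from look import *
c=load('w10');s=c['state'];R=Rn.from_quat(s['ee_rot']).as_matrix();W=cloud(c)
T=(W-s['eef_pos'])@R*1000
for v in range(100,200,6): print(v,T[v,325].round(1))
```

```text
100 [ 82.1   0.6 -29.6]
106 [ 80.3   0.6 -30.1]
112 [ 78.4   0.6 -31.1]
118 [ 76.6   0.6 -30.8]
124 [ 74.7   0.7 -30.1]
130 [ 72.8   0.7 -29.7]
136 [ 70.9   0.7 -30.3]
142 [ 69.    0.7 -30.6]
148 [ 67.1   0.7 -30.7]
154 [ 65.2   0.7 -30.7]
160 [ 63.1   0.7 -29. ]
166 [53.5  1.4 64.7]
172 [ 58.4   0.8 -21.6]
178 [ 56.5   0.8 -23.2]
184 [ 54.2   0.8 -21.9]
190 [ 52.1   0.8 -22.4]
196 [ 49.7   0.8 -20.7]
```

Request:
jog_arm --steps '[{"tx":0.2,"ty":-0.03,"tz":-0.18,"rx":0,"ry":0,"rz":0.1,"jaw":0.5},{"tx":0.45,"ty":-0.06,"tz":-0.36,"rx":0,"ry":0,"rz":0.1,"jaw":0.5},{"tx":0.7,"ty":-0.09,"tz":-0.55,"rx":0,"ry":0,"rz":0.1,"jaw":0.5},{"tx":0.9,"ty":-0.12,"tz":-0.72,"rx":0,"ry":0,"rz":0.1,"jaw":0.5},{"tx":0.9,"ty":-0.12,"tz":-0.72,"rx":0,"ry":0,"rz":0.1,"jaw":0.5},{"tx":0.9,"ty":-0.12,"tz":-0.72,"rx":0,"ry":0,"rz":0.1,"jaw":0.5}]'

```text
t: 11.25
eef_pos: [0.5807, 0.1571, 0.1068]
ee_rot: [0.953, -0.073, -0.294, -0.022]
contact_force: [3.9, -0.4, -2.4]
opening: 0.661
```

Run:
```python
from hand import *
now();delta(60,0,0)
hand('w11')
c=load('w11');s=c['state'];R=Rn.from_quat(s['ee_rot']).as_matrix();W=cloud(c)
T=(W-s['eef_pos'])@R*1000
for v in range(120,220,6): print(v,T[v,325].round(1))
```

```text
t 11.25 C [-0.2  0.2  0.3] E [59.8  0.2 -0.8] tilt 0.21 yawerr -0.03 roll -0.03 F [-4.6 -0.1  0.3] open 0.661
E 60 0 0 shift cm [-0.03  0.02 -0.01] rot deg [0.03 0.21 0.04] tcp [0.5804 0.1573 0.1067]
far end 62.31 [-22.63, -22.47, -21.83, -28.79, -28.94]
120 [78.2  1.3 56.2]
126 [75.2  1.3 56.5]
132 [72.1  1.3 58.6]
138 [ 70.3   0.7 -30. ]
144 [ 68.4   0.7 -31. ]
150 [ 66.5   0.7 -31.5]
156 [ 64.5   0.7 -29.7]
162 [ 62.6   0.7 -30.8]
168 [ 60.5   0.7 -28.9]
174 [ 58.7   0.7 -31.7]
180 [ 56.7   0.7 -31.3]
186 [ 54.6   0.7 -30.5]
192 [ 52.5   0.7 -30.4]
198 [ 49.1   0.8 -21.6]
204 [ 46.8   0.8 -21. ]
210 [ 44.8   0.8 -22.4]
216 [ 42.4   0.8 -21.3]
```

View pics/w11.png

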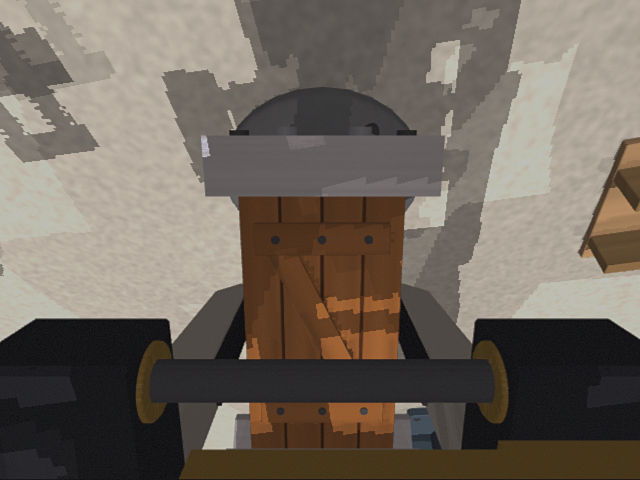

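Request:
jog_arm --steps '[{"tx":0.1,"ty":-0.01,"tz":-0.08,"rx":0,"ry":0,"rz":0,"jaw":0.5},{"tx":0.13,"ty":-0.02,"tz":-0.1,"rx":0,"ry":0,"rz":0,"jaw":0.5},{"tx":0.13,"ty":-0.02,"tz":-0.1,"rx":0,"ry":0,"rz":0,"jaw":0.5}]'

```text
t: 11.55
eef_pos: [0.5808, 0.1571, 0.1067]
ee_rot: [0.952, -0.073, -0.295, -0.022]
contact_force: [-2.4, -0.2, 4.4]
opening: 0.661
```

Run:
```python
from hand import *
now()
```

```text
t 11.55 C [-0.4  0.2  0.3] E [59.6  0.2 -0.6] tilt 0.07 yawerr -0.02 roll 0.0 F [4.4 0.5 2.2] open 0.661
```

Request:
jog_arm --steps '[{"tx":0,"ty":0,"tz":0,"rx":0,"ry":0,"rz":0,"jaw":0.7},{"tx":0,"ty":0,"tz":0,"rx":0,"ry":0,"rz":0,"jaw":0.8},{"tx":0,"ty":0,"tz":0,"rx":0,"ry":0,"rz":0,"jaw":0.95},{"tx":0,"ty":0,"tz":0,"rx":0,"ry":0,"rz":0,"jaw":0.95},{"tx":0,"ty":0,"tz":0,"rx":0,"ry":0,"rz":0,"jaw":0.95}]'

```text
t: 11.97
eef_pos: [0.5809, 0.1571, 0.1065]
ee_rot: [0.952, -0.073, -0.295, -0.022]
contact_force: [0.3, -1.0, 0.1]
opening: 0.926
```

Run:
```python
from hand import *
now();hand('w12')
```

```text
t 11.97 C [-0.5  0.2  0.2] E [59.5  0.1 -0.7] tilt 0.07 yawerr -0.02 roll 0.0 F [-0.3  0.9  0.3] open 0.926
far end 49.25 [-22.79, -22.63, -22.06, -28.77, -28.8]
```

View pics/w12.png

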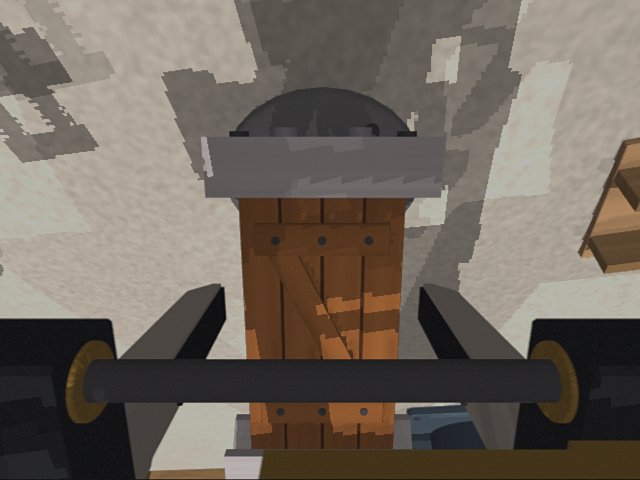

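Request:
jog_arm --steps '[{"tx":0.6,"ty":-0.09,"tz":0.82,"rx":0,"ry":0,"rz":0,"jaw":1},{"tx":1.4,"ty":-0.21,"tz":2.0,"rx":0,"ry":0,"rz":0,"jaw":1},{"tx":2.9,"ty":-0.44,"tz":4.1,"rx":0,"ry":0,"rz":0,"jaw":1},{"tx":4.6,"ty":-0.7,"tz":6.6,"rx":0,"ry":0,"rz":0,"jaw":1},{"tx":6.3,"ty":-0.96,"tz":9,"rx":0,"ry":0,"rz":0,"jaw":1},{"tx":6.5,"ty":-1,"tz":12,"rx":0,"ry":0,"rz":0,"jaw":1},{"tx":4,"ty":-1,"tz":16,"rx":0,"ry":0,"rz":0,"jaw":1},{"tx":0,"ty":-1,"tz":18,"rx":0,"ry":0,"rz":0,"jaw":1}]'

```text
t: 12.68
eef_pos: [0.5898, 0.1463, 0.282]
ee_rot: [0.953, -0.073, -0.295, -0.023]
contact_force: [1.7, 0.3, 2.2]
opening: 1.0
```

Request:
jog_arm --steps '[{"tx":-4,"ty":0,"tz":2,"rx":-0.9,"ry":-6,"rz":0,"jaw":1},{"tx":-8,"ty":0,"tz":3,"rx":-1.8,"ry":-12,"rz":0,"jaw":1},{"tx":-10,"ty":0,"tz":3,"rx":-2.7,"ry":-18,"rz":0,"jaw":1},{"tx":-10,"ty":0,"tz":3,"rx":-2.7,"ry":-18,"rz":0,"jaw":1},{"tx":-10,"ty":0,"tz":3,"rx":-2.7,"ry":-18,"rz":0,"jaw":1}]'

```text
t: 13.1
eef_pos: [0.4856, 0.147, 0.3154]
ee_rot: [0.988, -0.075, -0.138, -0.012]
contact_force: [0.7, 0.8, 1.5]
opening: 1.002
```

Run:
```python
from hand import *
c=snap('wrist','w13');print(c['state']['t'],c['state']['eef_pos'])
c2=snap('side','s13');i=c2['image'][220:340,200:320];cv2.imwrite('pics/s13c.png',cv2.resize(i,None,fx=5,fy=5,interpolation=cv2.INTER_CUBIC))
c3=snap('top','t13');i=c3['image'][150:310,180:440];cv2.imwrite('pics/t13c.png',cv2.resize(i,None,fx=3,fy=3,interpolation=cv2.INTER_CUBIC))
L=(cloud(c)-SEAT)@S*1000;np.save('L.npy',L)
k=~np.isnan(L[...,0]);
for x in range(-76,100,4):
    q=L[k&(abs(L[...,0]-x)<1)&(abs(L[...,1])<25)&(abs(L[...,2])<30)]
    if len(q)>5: print(x,np.median(q[:,2]).round(1),end='; ')
for x in (-45,45,25):
    q=L[k&(abs(L[...,0]-x)<3)&(L[...,2]>-1)&(L[...,2]<12)&(abs(L[...,1])<60)]
    if len(q): print('\n',x,np.percentile(q[:,1],[1,99]).round(1),end='')
```

```text
13.1 [0.48555306 0.14697814 0.31540154]
-12 5.2; -8 5.5; -4 5.5; 0 5.6; 4 5.6; 8 5.6; 12 5.4; 16 5.6; 20 5.4; 24 5.6; 28 5.7; 32 8.4; 36 8.5; 40 8.3; 44 5.3; 48 5.3; 52 13.6; 56 14.4; 60 14.4; 64 14.5; 68 14.4; 72 -0.9; 76 -24.2; 80 -24.0; 84 -22.3; 88 -21.9; 92 -23.7; 96 -24.2; 
 45 [-30.   28.9]
 25 [-29.9  28.9]
```

View pics/w13.png

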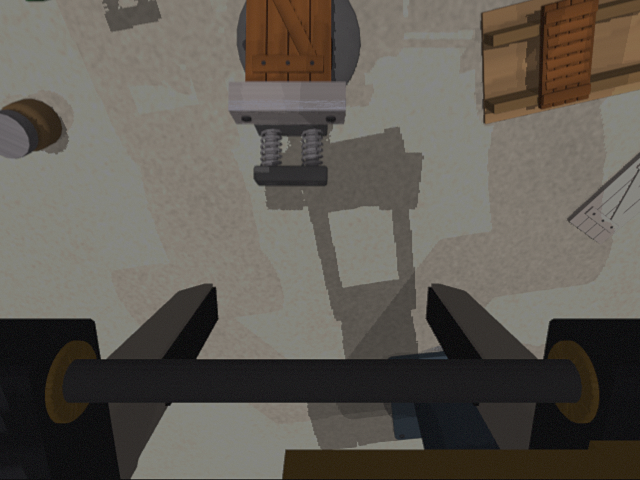

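View pics/s13c.png

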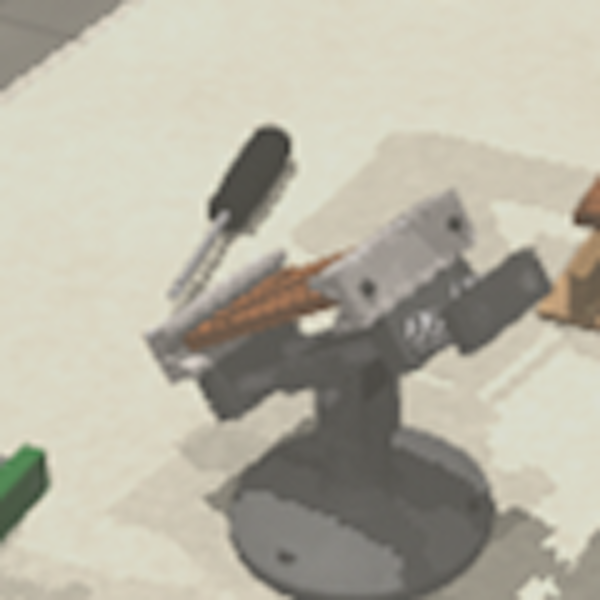

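View pics/t13c.png

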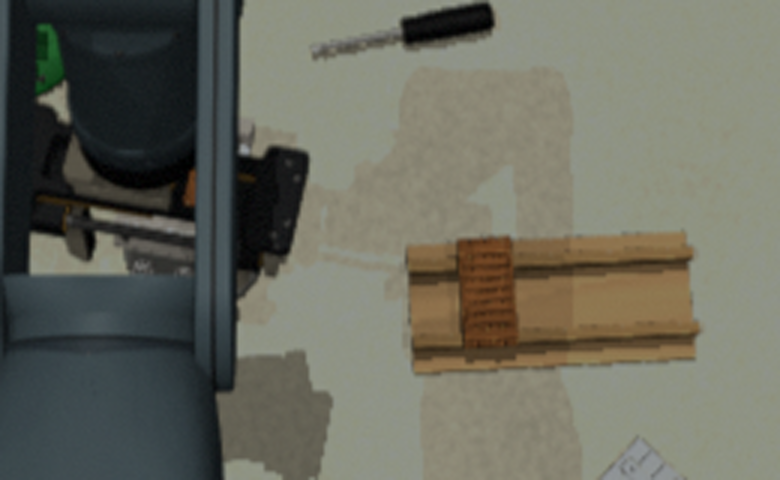

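Run:
```python
import numpy as np
from plan import *
L=np.load('L.npy');q=L[(abs(L[...,2]-14.4)<1.5)&(abs(L[...,1])<45)&(L[...,0]>30)&(L[...,0]<90)]
print(np.percentile(q[:,0],[1,99]),cv2.minAreaRect(q[:,:2].astype(np.float32)))
for t in['w3','w4']:
    M=(cloud(load(t))-SEAT)@S*1000;q=M[(abs(M[...,2]-14.4)<1.5)&(abs(M[...,1])<45)&(M[...,0]>30)&(M[...,0]<90)];print(t,np.percentile(q[:,0],[1,99]),cv2.minAreaRect(q[:,:2].astype(np.float32)))
M=(cloud(load('w12'))-SEAT)@S*1000
q=M[(abs(M[...,2]-14)<4)&(abs(M[...,1])<45)&(M[...,0]<-30)&(M[...,0]>-90)];print(np.percentile(q[:,0],[1,99]),np.median(q[:,2]))
for x in(-50,-45,-25,-15): print(x,np.median(M[(abs(M[...,0]-x)<2)&(abs(M[...,1])<20)&(M[...,2]>0)][:,2]))
```

```text
[52.99530815 73.02694914] ((62.93857192993164, -0.2872810363769531), (20.904205322265625, 79.88883972167969), 0.06709331274032593)
w3 [43.44560156 64.49528621] ((53.802181243896484, -0.23529434204101562), (22.581270217895508, 80.07843017578125), 0.0876837745308876)
w4 [44.16506863 64.08771017] ((54.2372932434082, -0.22249221801757812), (21.042896270751953, 80.11852264404297), 0.22982420027256012)
[-72.20535165 -52.45848025] 14.684069926342023
-50 5.6087141070247934
-45 5.582356204582431
-25 85.87782880889526
-15 5.991055513484975
```

```bash
python3 -c "
from bench import robot
print(robot.close_job(),robot.read_state()['t'])"
```

```text
the job is handed in; nothing more can be done
the job is handed in; nothing more can be done
```

The door is clamped in the grey spring vice with its ledged face up, and I handed the job in after about 13 s of the 45 s allowed.

I gripped the door by its long edges and pushed one short end into the sprung jaw at a 14° tilt until that jaw had moved back about 20 mm. I then swung the other end down behind the lower lip, let the spring follow it home, and released.

**Last checks that agreed:**
- The gap between the jaws measured about 105.5 mm, against 106 mm expected.
- The door face lay 9 mm below the tops of both jaws, which is where it should sit when centred in the grooves.
- The door's width was centred at about ±30 mm inside the 80 mm jaws.
- After I opened the fingers the wrist force was about zero, and the arm backed off clear.
- The shutter, screwdriver and paint jar look undisturbed. The glue bottle was not in my final pictures, but the arm never went near it.

**Check that was slightly off:** comparing the sprung jaw's position before and after gave a travel of about 9 mm, against a nominal 10 mm. That is within the 2 mm camera calibration. The lower end showed about 6.7 mm inside the lip just before release, with 7 mm expected. I then pressed it down the slope until it met the fixed jaw, and the force reading reversed, which fits it being fully home.

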